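Measure the salt shaker in the calliper gauge

TASK

Measure the salt shaker that stands near you with the candle and the jam jar (not the one at the far edge of the table): stand it upright on the bed of the calliper gauge, midway across between the open jaws. Then slide the jaw with the knob shut on it until the sprung jaw opposite has clearly given way, about half of its travel and not back to its stop. Let go and leave the shaker clasped there, without knocking the candle or the jam jar about.

Things in the scene. Friction and masses are not known exactly. Their poses are not given: they have to be found in the camera images.
- shaker_mid (a point): Centre (half-way up) of the salt shaker: a small clear glass shaker with a grey domed cap, round, 44 mm across and 90 mm tall, about 0.1 kg, standing upright and loose; z axis up. It is the smallest of three upright things that change places (the others: cream candle, jam jar). Another salt shaker at the table's far edge is furniture: ignore it.
- gauge: Fixed gauge: pale wood base 90x310x14 mm, steel jaw plates 60 mm wide, tops 58 mm up. Origin: underside of base, in the jaw gap, on the middle line; z up, y = sliding direction from knobbed jaw to sprung jaw. Bed at z = 14 mm. Sprung jaw's face at y = +50 mm at rest; its housing at y = 92 to 126, 60 mm high. Sliding jaw's face starts at y = -60 to -40 mm (open gap 90 to 110 mm).
- knob (a point): Mid-grip of the upright steel post (18 mm diameter) on the sliding carriage, 72 mm above the table; straight from 50 to 87 mm; carriage below it 41 mm high. Axes as the gauge's. The sliding jaw's face is 55 mm ahead (+y). Slides 110 mm to +y with 7 N drag, stays where left. Shaker just touching both jaws: knob at gauge y = -49 mm; beyond that the sprung jaw gives as much as the knob moves.
- sprung_jaw (a joint): How far the sprung jaw (steel plate without a knob) is pushed back towards its housing, in m: 0 at rest, 0.025 at its stop. A light spring, 1 N at rest to 5 N at the stop, pushes it out; the carriage's drag is stronger and holds it.
- candle: Bystander: thick cream-coloured candle, 61 mm across, 131 mm tall, upright. Origin at the centre of its underside.
- jam_jar: Bystander: jar of red jam with a pale lid, 66 mm across, 90 mm tall, upright. Origin at the centre of its underside.
Not all that is in view belongs to the job. What is shaped like the part that bears shaker_mid but black or green is not meant.

How it is judged:
By the outcome, as a careful person would: the job done as asked, in the order asked, and still so for the second after the job is handed in, with the robot touching nothing.
It also fails if it takes over 51 s, if anything falls off the work surface, if the arm or the gripper's body presses on something with over 40 N, if the wrist force passes 120 N, or if a joint passes its speed limit or range.

ROBOT

A 6-joint arm with a two-finger parallel gripper is mounted at the origin on a cart in front of the work surface, level with it; the furniture and walls round the work are solid. World frame = base frame: x ahead of the robot, y to its left, z up, the work surface at z = 0. Lengths are in m, angles in degrees, forces in N, time in s.
With the tool pointing down it reaches from about 0.35 to 0.875 m from the base axis. Payload 4.2 kg.
Tool frame: the origin (TCP) lies midway between the tips of the shut fingers; the grasp point (between the pads) lies 19 mm behind it; z points along the fingers, y is the line along which they close (so a half turn about z gives the same grasp; the last joint's range is limited). The gripper opens to 87 mm and grips with 3 to 60 N. Pads are 19 mm wide; open, the fingers measure 117 mm over their backs; the gripper's body (75 mm by 190 mm) begins 51 mm behind the grasp point.
Start: joints at [90.447, 22.042, 0.453, 0, -68.411, -14.817], TCP at [0.155, 0.605, 0.223] pointing down, gripper open.
Joint ranges: [-179.83, 179.83], [-69.29, 118.12], [-61.27, 80.66], [-181.25, 117.63], [-171.15, -9.14], [-177.46, 177.46]. Speed limits (degrees/s): [159.86, 159.86, 180, 180, 180, 180].

INTERFACE

Orientations are given as a 3x3 rotation matrix whose columns are the frame's x, y, z axes.
In Python, from station import r, cams gives the robot as it stands.
- The arm moves only by the tool play_rows, never from a script. Its argument "commands" is text: rows parted by semicolons, each of 6 numbers parted by spaces: the shift along the world's x, y, z normalised to -1 to 1, where 1 is 30 mm, then the turn, a rotation vector about the world's x, y, z normalised to -1 to 1, where 1 is 0.15 rad. A call has 1 to 20 rows; each row shifts and turns the commanded pose from where the row before left it; what a row does not reach is not made up. A row lasts 1/10 s, in which the tool goes at most 50 mm and 8.59 degrees, less where a joint would pass 70% of its speed; a pose out of reach is approached as far as the arm can. A call with a number of a shift or a turn outside -1 to 1 is refused whole. A call with a gripper value outside its range is refused whole. "grip" is the finger opening in mm, from 0 to 87, set as the call begins (left out, the last holds). The fingers move at their own pace and stop on an object; the grip force is fixed at half the most. Time passes only in rows, so rows that do not move let the fingers close. It gives the time, the measured TCP pose, the force, the opening and the grip force at its end, in the units of the state.
- r.sense(): the state, without advancing time (a new reading comes with each control period).
- cams.capture(name): name is "scene" or "top"; returns (picture, depth): 420x560x3 uint8, blue, green, red; 420x560 float32, m along the optical axis (not along the pixel's ray), 0 where there is no reading.
- cams.camera_info(name): a dict with "mtx" (3x3 intrinsics, pixels), "R" (3x3) and "t" (3): a world point X has camera coordinates R X + t. Camera axes: x right, y down, z forward; pixel columns grow to the right and rows downward; lengths in m; the calibration is good to about 2 mm. A picture is of the moment at which its call begins. camera_info takes no time and is no camera call.
- r.finish_job(): hands the job in; it is judged then, once.
The state is a dict: "time_s": time; "joints": joint angles; "joint_velocities": joint speeds; "effort": joint torques, N m; "tcp_pos": TCP position; "ee_rot": TCP orientation; "wrist_force": force on the tool from outside, world axes, zero at the start; "moment": the same for the moment, N m; "gripper_width": opening from 0.0 (shut) to 1.0 (fully open); "gripper_force": force on a finger pad.
Only numpy, scipy, OpenCV 4.12 (cv2) and the standard library are available. Lean on these libraries where they do the work, as an engineer would, in place of code of your own. Each camera call takes 0.05 s, during which the arm holds its last target. There are 200 camera calls.

## Working session

There is one attempt and no reset: what is moved stays moved. The work goes in short steps, Python scripts to look and compute and a tool call to move; the robot and the scene stay as the last step left them, time stands still between calls to the robot, and variables do not carry over. Pictures are saved under pics/ and viewed, at most 10 in all, crops included, and the job is handed in when it is done.

Besides the shell and the picture viewer there is one more tool, called after "Emit:" as name(argument=value, ...), one argument or row to a line, values as JSON. play_rows: Moves the arm, as the interface text tells. Scaled input: -1 to 1 covers 30 mm each way for a shift and 0.15 rad each way for a turn. Its arguments: {"type":"object","properties":{"commands":{"type":"string"},"grip":{"type":"number"}},"required":["commands"]}

```bash
mkdir -p pics; cat > h.py <<'E'
import numpy as np, cv2
from station import r, cams
def grab(n,tag):
    p,d=cams.capture(n); cv2.imwrite(f'pics/{tag}.png',p); np.save(f'pics/{tag}.npy',d); return p,d
def ray(n,u,v):
    c=cams.camera_info(n); R=np.array(c['R']);t=np.array(c['t']).ravel()
    return -R.T@t, R.T@np.linalg.solve(np.array(c['mtx']),[u,v,1.])
def atz(n,u,v,z):
    o,d=ray(n,u,v); return o+d*(z-o[2])/d[2]
def atd(n,u,v,D):
    o,d=ray(n,u,v); return o+d*D
def cloud(n,D):
    v,u=np.mgrid[:420,:560]; c=cams.camera_info(n); R=np.array(c['R'])
    P=np.linalg.inv(np.array(c['mtx']))@np.stack([u,v,1+0*u]).reshape(3,-1)
    o=-R.T@np.array(c['t']).ravel()
    return ((R.T@(P*D.ravel())).T+o).reshape(420,560,3)
E
python3 - <<'E'
from h import *
for n in('scene','top'):
    grab(n,n+'1'); print(n,ray(n,280,210))
s=r.sense(); print(s['time_s'],s['tcp_pos'],s['ee_rot'])
E
```

```text
scene (array([-0.00180422, -0.65450611,  0.67653291]), array([ 0.48375998,  0.68042999, -0.55044897]))
top (array([0.3969753 , 0.07143197, 1.13715604]), array([ 0.11299489,  0.04061355, -0.99310762]))
0.1 [0.15496316 0.60492494 0.22156732] [[ 9.68666385e-01 -2.48365223e-01 -3.87594977e-04]
 [-2.48365503e-01 -9.68664445e-01 -1.94146242e-03]
 [ 1.06742273e-04  1.97689460e-03 -9.99998040e-01]]
```

View pics/scene1.png

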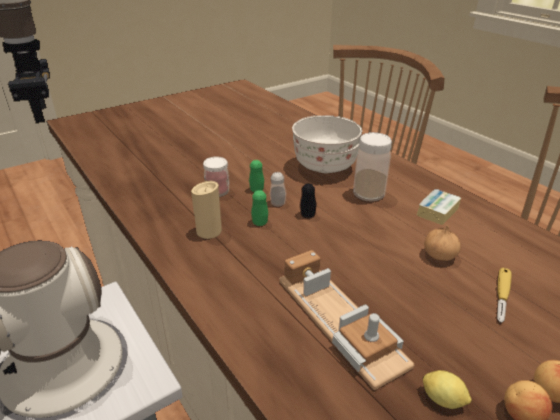

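View pics/top1.png

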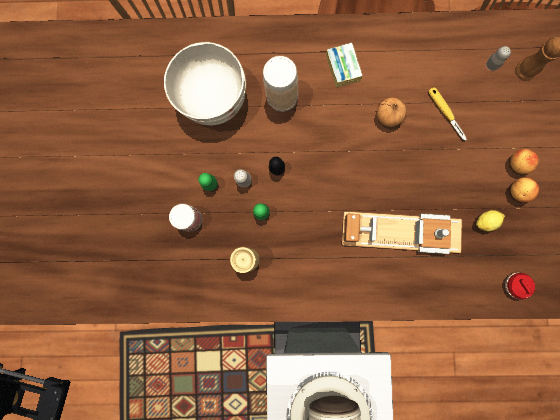

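Scene and top views: the shaker is at top (243,178), between green (208,182), black (277,166) and green (261,212). The candle is at (244,260) and the jar at (184,217). The gauge runs from (345,230) to (460,235) with the knob at (442,233). Next I'll take enlarged crops and depth.

```bash
python3 - <<'E'
from h import *
p=cv2.imread('pics/top1.png')
a=cv2.resize(p[130:280,165:305],None,fx=4,fy=4,interpolation=cv2.INTER_CUBIC)[:600]
b=cv2.resize(p[200:265,335:470],None,fx=5,fy=5,interpolation=cv2.INTER_CUBIC)
cv2.imwrite('pics/ca.png',a);cv2.imwrite('pics/cb.png',b)
C=cloud('top',np.load('pics/top1.npy'));
S=cloud('scene',np.load('pics/scene1.npy'))
def blob(c,rad=.045,zmin=.02):
    for nm,K in(('top',C),('scene',S)):
        Q=K.reshape(-1,3);m=(np.hypot(*(Q[:,:2]-c).T)<rad)&(Q[:,2]>zmin)&(Q[:,2]<.2);Q=Q[m]
        if len(Q)<5: print(nm,len(Q));continue
        print('  ',nm,len(Q),'min',Q.min(0).round(3),'max',Q.max(0).round(3))
for nm,u,v,z in(('shaker',243,177,.085),('gL',208,181,.08),('black',277,166,.08),('gR',261,211,.08),('candle',244,260,.131),('jar',182,216,.09),('knob',442,232,.087)):
    g=atz('top',u,v,z);print(nm,g.round(3));
    blob(g[:2],.04 if nm!='knob' else .012, .02 if nm!='knob' else .05)
# base top surface points
Q=C.reshape(-1,3);m=(abs(Q[:,2]-.014)<.004)
u=np.mgrid[:420,:560][1].ravel();v=np.mgrid[:420,:560][0].ravel()
m&=(u>335)&(u<470)&(v>200)&(v<262)
print(cv2.minAreaRect(Q[m][:,:2].astype(np.float32)*1000))
E
```

```text
shaker [0.601 0.206 0.085]
   top 243 min [0.587 0.192 0.021] max [0.624 0.233 0.091]
   scene 377 min [0.584 0.191 0.02 ] max [0.624 0.229 0.09 ]
gL [0.594 0.295 0.08 ]
   top 255 min [0.579 0.284 0.022] max [0.618 0.322 0.093]
   scene 340 min [0.576 0.281 0.02 ] max [0.617 0.315 0.089]
black [0.629 0.121 0.08 ]
   top 232 min [0.618 0.104 0.026] max [0.652 0.144 0.091]
   scene 409 min [0.615 0.102 0.02 ] max [0.653 0.141 0.09 ]
gR [0.516 0.162 0.08 ]
   top 221 min [0.499 0.145 0.024] max [0.538 0.187 0.091]
   scene 421 min [0.497 0.144 0.02 ] max [0.535 0.178 0.091]
candle [0.395 0.198 0.131]
   top 595 min [0.367 0.172 0.02 ] max [0.426 0.233 0.133]
   scene 1241 min [0.363 0.17  0.02 ] max [0.423 0.233 0.131]
jar [0.505 0.357 0.09 ]
   top 687 min [0.472 0.326 0.021] max [0.536 0.39  0.095]
   scene 644 min [0.47  0.322 0.02 ] max [0.534 0.392 0.093]
knob [ 0.456 -0.28   0.087]
   top 72 min [ 0.447 -0.292  0.05 ] max [ 0.463 -0.276  0.094]
   scene 82 min [ 0.445 -0.291  0.051] max [ 0.462 -0.28   0.093]
((463.5444641113281, -199.4821319580078), (310.6551208496094, 98.56258392333984), 83.9970932006836)
```

View pics/ca.png

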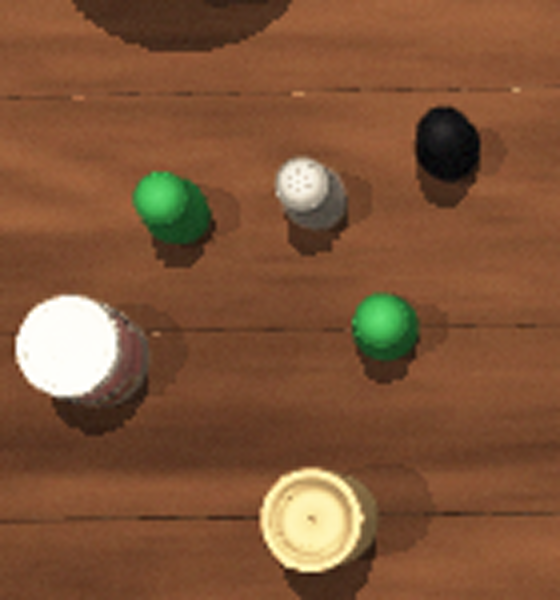

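View pics/cb.png

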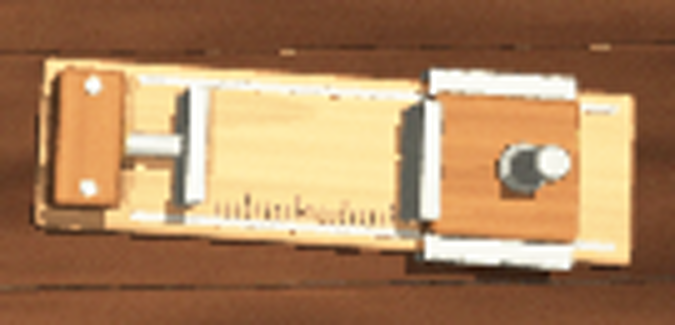

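```bash
python3 - <<'E'
from h import *
f=lambda x,y,z: atz('top',335+(x+.5)/5-.5,200+(y+.5)/5-.5,z)[:2]
c=[f(45,60,.014),f(635,95,.014),f(630,265,.014),f(35,228,.014)]
print(np.round(c,4)); L=(c[0]+c[3])/2;Rr=(c[1]+c[2])/2
a=(L-Rr);print(np.linalg.norm(a),np.linalg.norm(c[0]-c[3]),np.linalg.norm(c[1]-c[2]));a/=np.linalg.norm(a)
print('axis',a,np.degrees(np.arctan2(a[1],a[0])))
C=cloud('top',np.load('pics/top1.npy')).reshape(-1,3);S=cloud('scene',np.load('pics/scene1.npy')).reshape(-1,3)
n=np.array([a[1],-a[0]])  # gauge x
k0=np.array([.4545,-.2838])
for nm,Q in(('top',C),('scene',S)):
    d=Q[:,:2]-k0; y=d@a; x=d@n
    m=(abs(x)<.06)&(y>-.1)&(y<.3)
    for z0,z1 in((.010,.018),(.037,.045),(.054,.064),(.066,.1)):
        k=m&(Q[:,2]>z0)&(Q[:,2]<z1); h,_=np.histogram(y[k],np.arange(-.1,.3,.005))
        print(nm,z0,[(round(-.1+.005*i,3),int(c),x[k&(y>=-.1+.005*i)&(y<-.095+.005*i)].min().round(3),x[k&(y>=-.1+.005*i)&(y<-.095+.005*i)].max().round(3)) for i,c in enumerate(h) if c>2] if z0>.03 else (y[k].min(),y[k].max(),x[k].min(),x[k].max()))
for nm,p,z in(('sprung face',(208,90),.058),('',(203,203),.058),('slide face',(427,102),.058),('',(421,218),.058),('knob top',(553,162),.092)):
    q=f(*p,z)-k0; print(nm,f(*p,z).round(4),'along',(q@a).round(4),'across',(q@n).round(4))
print('base ends',(L-k0)@a,(L-k0)@n,(Rr-k0)@a,(Rr-k0)@n)
E
```

```text
[[ 0.5176 -0.0502]
 [ 0.4939 -0.3576]
 [ 0.4055 -0.3495]
 [ 0.4295 -0.0423]]
0.3082394284315377 0.08842289311137011 0.08870070728314647
axis [0.07744308 0.99699677] 85.5583909768631
top 0.01 (np.float64(-0.07075501667179132), np.float64(0.2390965169146566), np.float64(-0.048458491881558756), np.float64(0.05056676041327956))
top 0.037 [(-0.035, 28, np.float64(-0.035), np.float64(0.037)), (-0.03, 46, np.float64(-0.035), np.float64(0.036)), (-0.025, 43, np.float64(-0.045), np.float64(0.042)), (-0.02, 38, np.float64(-0.036), np.float64(0.036)), (-0.015, 46, np.float64(-0.036), np.float64(0.043)), (-0.01, 38, np.float64(-0.034), np.float64(0.038)), (-0.005, 34, np.float64(-0.034), np.float64(0.038)), (0.0, 37, np.float64(-0.037), np.float64(0.037)), (0.005, 53, np.float64(-0.035), np.float64(0.045)), (0.01, 58, np.float64(-0.045), np.float64(0.047)), (0.015, 55, np.float64(-0.04), np.float64(0.036)), (0.02, 57, np.float64(-0.036), np.float64(0.039)), (0.025, 46, np.float64(-0.036), np.float64(0.036)), (0.03, 52, np.float64(-0.034), np.float64(0.038)), (0.035, 36, np.float64(-0.034), np.fl
[... 4031 characters left out ...]
, np.float64(0.033)), (0.225, 49, np.float64(-0.033), np.float64(0.033)), (0.23, 31, np.float64(-0.033), np.float64(0.028))]
scene 0.066 [(-0.015, 48, np.float64(-0.008), np.float64(0.005)), (-0.01, 55, np.float64(-0.009), np.float64(0.006)), (-0.005, 41, np.float64(-0.01), np.float64(0.008)), (0.0, 17, np.float64(-0.007), np.float64(0.007))]
sprung face [ 0.4962 -0.127 ] along 0.1595 across 0.0295
 [ 0.4394 -0.1223] along 0.1599 across -0.0275
slide face [ 0.4883 -0.2366] along 0.0496 across 0.0301
 [ 0.4302 -0.2307] along 0.0511 across -0.0284
knob top [ 0.4552 -0.2863] along -0.0024 across 0.0009
base ends 0.23831672331953696 0.0006239495179547298 -0.06992270511200073 0.000623949517954731
```

Emit:
play_rows(
  commands="1 -.878 0 0 0 -.62;1 -.878 0 0 0 -.62;1 -.878 0 0 0 -.62;1 -.878 0 0 0 -.62;1 -.878 0 0 0 -.62;1 -.878 0 0 0 -.62;1 -.878 0 0 0 -.62;1 -.878 0 0 0 -.62;1 -.878 0 0 0 -.62;1 -.878 0 0 0 -.62;1 -.878 0 0 0 -.62;1 -.878 0 0 0 -.62;1 -.878 0 0 0 -.62;1 -.878 0 0 0 -.62;1 -.878 0 0 0 -.62;0 0 0 0 0 0;0 0 0 0 0 0",
  grip=75,
)

```text
time_s: 1.8
tcp_pos: [0.6051, 0.2094, 0.2215]
ee_rot: [[-0.076, -0.997, -0.002], [-0.997, 0.076, -0.001], [0.001, 0.002, -1.0]]
wrist_force: [0.0, -0.4, 0.2]
gripper_width: 0.861
gripper_force: 0.0
```

Emit:
play_rows(
  commands="-.03 .02 -.9 0 0 0;0 0 -.9 0 0 0;0 0 -.9 0 0 0;0 0 -.9 0 0 0;0 0 -.9 0 0 0;0 0 -.9 0 0 0;0 0 -.6 0 0 0;0 0 -.28 0 0 0;0 0 0 0 0 0",
)

```text
time_s: 2.7
tcp_pos: [0.6029, 0.2114, 0.0331]
ee_rot: [[-0.073, -0.997, -0.002], [-0.997, 0.073, -0.001], [0.001, 0.002, -1.0]]
wrist_force: [-0.0, 0.1, 0.3]
gripper_width: 0.861
gripper_force: 0.0
```

Emit:
play_rows(
  commands="0 0 0 0 0 0;0 0 0 0 0 0;0 0 0 0 0 0;0 0 0 0 0 0;0 0 0 0 0 0;0 0 0 0 0 0;0 0 0 0 0 0",
  grip=25,
)

```text
time_s: 3.4
tcp_pos: [0.6048, 0.2112, 0.0347]
ee_rot: [[-0.075, -0.997, 0.001], [-0.997, 0.075, 0.001], [-0.001, -0.001, -1.0]]
wrist_force: [1.5, 0.5, 1.6]
gripper_width: 0.448
gripper_force: 29.8
```

Emit:
play_rows(
  commands="0 0 .3 0 0 0;0 0 .7 0 0 0;0 0 1 0 0 0;0 0 1 0 0 0;0 0 1 0 0 0;0 0 .8 0 0 0;0 0 0 0 0 0",
)

```text
time_s: 4.1
tcp_pos: [0.6059, 0.2117, 0.1828]
ee_rot: [[-0.074, -0.997, 0.007], [-0.997, 0.074, 0.003], [-0.004, -0.007, -1.0]]
wrist_force: [0.1, 0.5, -0.2]
gripper_width: 0.443
gripper_force: 29.6
```

```bash
python3 - <<'E'
from h import *
p,d=grab('scene','s2'); cv2.imwrite('pics/s2c.png',cv2.resize(p[60:260,150:400],None,fx=3,fy=3,interpolation=cv2.INTER_CUBIC))
E
```

```text
(no output)
```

View pics/s2c.png

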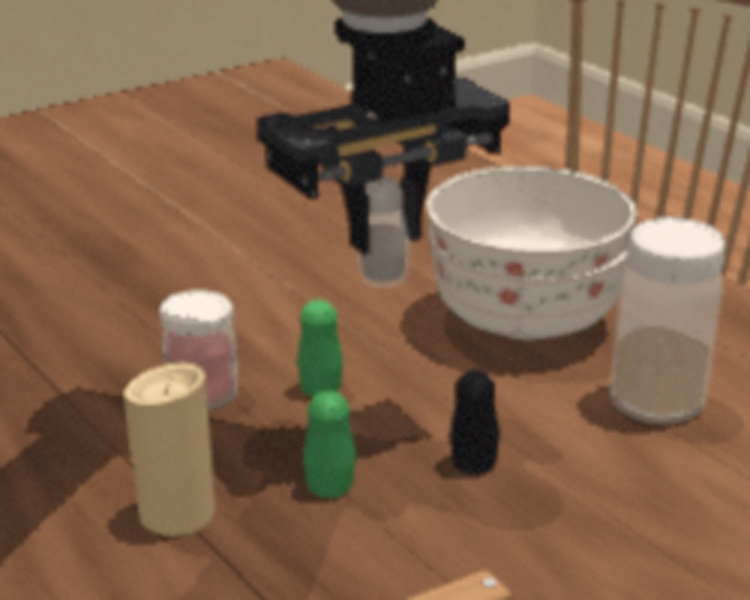

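```bash
python3 - <<'E'
from h import *
S=cloud('scene',np.load('pics/s2.npy'))[100:160,265:292].reshape(-1,3)
Q=S[(np.hypot(S[:,0]-.606,S[:,1]-.211)<.03)]
for z in np.arange(.13,.25,.01):
    k=Q[(Q[:,2]>=z)&(Q[:,2]<z+.01)]
    if len(k)>2: print(z.round(2),len(k),k.min(0).round(3),k.max(0).round(3))
E
```

```text
0.14 4 [0.589 0.199 0.149] [0.604 0.217 0.15 ]
0.15 53 [0.586 0.193 0.15 ] [0.62  0.218 0.16 ]
0.16 54 [0.585 0.192 0.16 ] [0.618 0.225 0.17 ]
0.17 60 [0.584 0.191 0.17 ] [0.618 0.221 0.18 ]
0.18 83 [0.577 0.193 0.18 ] [0.63  0.222 0.19 ]
0.19 92 [0.577 0.194 0.19 ] [0.631 0.223 0.2  ]
0.2 83 [0.577 0.196 0.2  ] [0.633 0.222 0.21 ]
0.21 80 [0.578 0.196 0.21 ] [0.633 0.215 0.22 ]
0.22 90 [0.578 0.195 0.22 ] [0.633 0.219 0.23 ]
0.23 84 [0.577 0.197 0.23 ] [0.634 0.22  0.24 ]
0.24 23 [0.578 0.194 0.24 ] [0.632 0.22  0.25 ]
```

Emit:
play_rows(
  commands="-.2 -.5 0 0 0 0;-.367 -1 0 0 0 0;-.367 -1 0 0 0 0;-.367 -1 0 0 0 0;-.367 -1 0 0 0 0;-.367 -1 0 0 0 0;-.367 -1 0 0 0 0;-.367 -1 0 0 0 0;-.367 -1 0 0 0 0;-.367 -1 0 0 0 0;-.367 -1 0 0 0 0;-.367 -1 0 0 0 0;-.367 -1 0 0 0 0;-.167 -.5 0 0 0 0;0 0 0 0 0 0;0 0 0 0 0 0;0 0 0 0 0 0",
)

```text
time_s: 5.85
tcp_pos: [0.4606, -0.1786, 0.1775]
ee_rot: [[-0.074, -0.997, -0.001], [-0.997, 0.074, 0.0], [-0.0, 0.001, -1.0]]
wrist_force: [0.1, 0.5, -1.1]
gripper_width: 0.443
gripper_force: 29.6
```

Emit:
play_rows(
  commands=".08 0 -.6 0 0 0;0 0 -1 0 0 0;0 0 -1 0 0 0;0 0 -.8 0 0 0;0 0 -.4 0 0 0;0 0 -.2 0 0 0;0 0 0 0 0 0;0 0 0 0 0 0",
)

```text
time_s: 6.65
tcp_pos: [0.4642, -0.1788, 0.0588]
ee_rot: [[-0.074, -0.997, 0.001], [-0.997, 0.074, -0.0], [0.0, -0.001, -1.0]]
wrist_force: [0.3, 0.6, -1.3]
gripper_width: 0.442
gripper_force: 29.6
```

```bash
python3 - <<'E'
from h import *
p,d=grab('scene','s3'); cv2.imwrite('pics/s3c.png',cv2.resize(p[200:400,240:440],None,fx=3,fy=3,interpolation=cv2.INTER_CUBIC))
E
```

```text
(no output)
```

View pics/s3c.png

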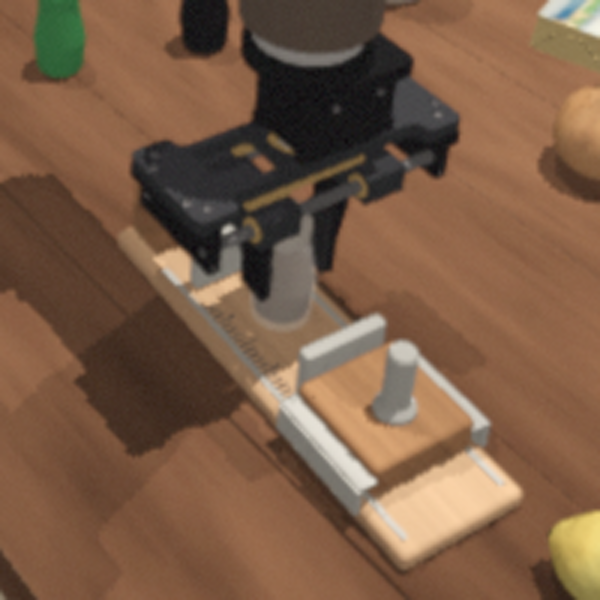

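The crop shows the shaker upright just above the bed at (283,310), centred between the jaws. I'll lower it gently.

Emit:
play_rows(
  commands="-.02 0 -.15 0 0 0;0 0 -.1 0 0 0;0 0 -.05 0 0 0;0 0 -.03 0 0 0;0 0 0 0 0 0;0 0 0 0 0 0",
)

```text
time_s: 7.3
tcp_pos: [0.4627, -0.1791, 0.0486]
ee_rot: [[-0.075, -0.997, -0.0], [-0.997, 0.075, -0.0], [0.0, 0.0, -1.0]]
wrist_force: [-2.9, 0.6, 3.8]
gripper_width: 0.438
gripper_force: 29.9
```

Emit:
play_rows(
  commands="0 0 0 0 0 0;0 0 0 0 0 0;0 0 0 0 0 0;0 0 0 0 0 0;0 0 0 0 0 0",
  grip=70,
)

```text
time_s: 7.8
tcp_pos: [0.4629, -0.1791, 0.0481]
ee_rot: [[-0.075, -0.997, -0.0], [-0.997, 0.075, -0.0], [0.0, 0.0, -1.0]]
wrist_force: [-0.7, -0.8, -0.8]
gripper_width: 0.773
gripper_force: 0.0
```

Emit:
play_rows(
  commands="0 0 .3 0 0 0;0 0 .6 0 0 0;0 0 1 0 0 0;0 0 1 0 0 0;0 0 1 0 0 0;0 0 0 0 0 0;0 0 0 0 0 0",
)

```text
time_s: 8.5
tcp_pos: [0.4631, -0.179, 0.1663]
ee_rot: [[-0.075, -0.997, 0.002], [-0.997, 0.075, 0.0], [-0.0, -0.002, -1.0]]
wrist_force: [0.3, -0.3, 0.4]
gripper_width: 0.803
gripper_force: 0.0
```

Emit:
play_rows(
  commands="-.05 -.6 0 0 0 0;-.08 -1 0 0 0 0;-.08 -1 0 0 0 0;-.06 -.7 0 0 0 0;-.03 -.32 0 0 0 0;0 0 0 0 0 0;0 0 0 0 0 0",
  grip=60,
)

```text
time_s: 9.2
tcp_pos: [0.4535, -0.2871, 0.1646]
ee_rot: [[-0.075, -0.997, -0.001], [-0.997, 0.075, 0.001], [-0.001, 0.001, -1.0]]
wrist_force: [0.1, -0.5, 0.8]
gripper_width: 0.69
gripper_force: 0.0
```

```bash
python3 - <<'E'
from h import *
p,d=grab('top','t4'); S,ds=grab('scene','s4')
a=cv2.resize(p[195:265,335:470],None,fx=5,fy=5,interpolation=cv2.INTER_CUBIC);b=cv2.resize(S[240:390,270:420],(350,350),interpolation=cv2.INTER_CUBIC)
o=np.zeros((600,800,3),np.uint8);o[:240,:675]=a[:240];o[240:590,:350]=b;cv2.imwrite('pics/m4.png',o)
a=np.array([.0774,.997]);n=np.array([.997,-.0774]);o=np.array([.4632,-.1756])
for nm,Q in(('top',cloud('top',d)),('scene',cloud('scene',ds))):
    Q=Q.reshape(-1,3);e=Q[:,:2]-o;y=e@a;x=e@n
    for t,m in(('shaker',(abs(y)<.04)&(abs(x)<.03)&(Q[:,2]>.065)&(Q[:,2]<.12)),('shaker low',(abs(y)<.04)&(abs(x)<.03)&(Q[:,2]>.022)&(Q[:,2]<.05)),('knob',(abs(y+.112)<.02)&(abs(x)<.02)&(Q[:,2]>.055)&(Q[:,2]<.097))):
        if m.sum()>3: print(nm,t,m.sum(),'y',y[m].min().round(4),y[m].max().round(4),'x',x[m].min().round(4),x[m].max().round(4),'zmax',Q[m,2].max().round(3))
E
```

```text
top shaker 134 y -0.0058 0.0187 x -0.0176 0.0176 zmax 0.105
top shaker low 28 y -0.0018 0.0217 x -0.0212 0.0191 zmax 0.05
scene shaker 415 y -0.0182 0.0138 x -0.0203 0.0149 zmax 0.105
scene shaker low 225 y -0.0225 0.0094 x -0.0226 0.0143 zmax 0.05
scene knob 207 y -0.1221 -0.1046 x -0.0098 0.0073 zmax 0.093
```

View pics/m4.png

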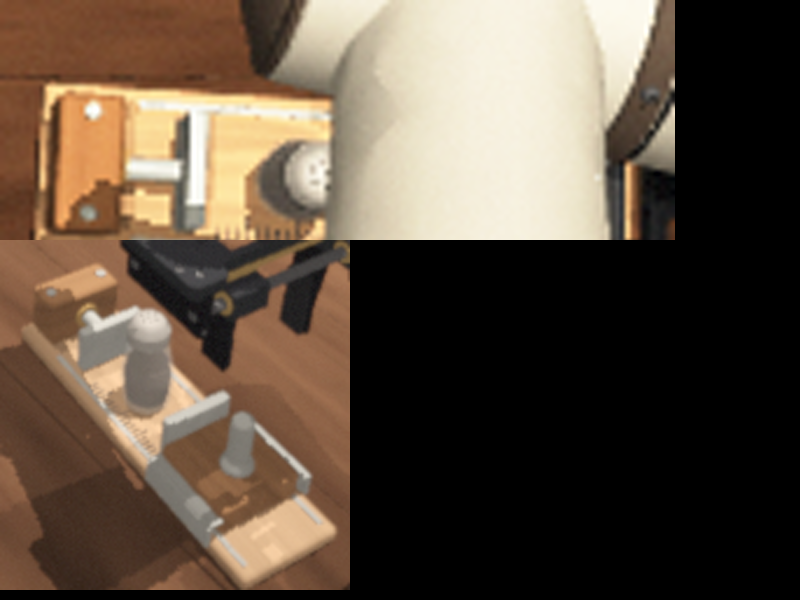

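Emit:
play_rows(
  commands=".02 -.02 -.5 0 0 0;0 0 -1 0 0 0;0 0 -1 0 0 0;0 0 -.7 0 0 0;0 0 -.4 0 0 0;0 0 -.1 0 0 0;0 0 0 0 0 0;0 0 0 0 0 0",
)

```text
time_s: 10.1
tcp_pos: [0.4554, -0.2884, 0.0554]
ee_rot: [[-0.074, -0.997, 0.002], [-0.997, 0.074, -0.001], [0.001, -0.002, -1.0]]
wrist_force: [-0.2, -0.7, 0.1]
gripper_width: 0.686
gripper_force: 0.0
```

Emit:
play_rows(
  commands="0 0 0 0 0 0;0 0 0 0 0 0;0 0 0 0 0 0;0 0 0 0 0 0;0 0 0 0 0 0;0 0 0 0 0 0;0 0 0 0 0 0;0 0 0 0 0 0",
  grip=5,
)

```text
time_s: 10.9
tcp_pos: [0.4548, -0.2883, 0.0543]
ee_rot: [[-0.075, -0.997, 0.001], [-0.997, 0.075, -0.0], [0.0, -0.001, -1.0]]
wrist_force: [0.4, 1.1, -0.3]
gripper_width: 0.197
gripper_force: 30.0
```

Emit:
play_rows(
  commands=".01 .1 0 0 0 0;.016 .2 0 0 0 0;.016 .2 0 0 0 0;.016 .2 0 0 0 0;.016 .2 0 0 0 0;.012 .15 0 0 0 0;.008 .1 0 0 0 0;.008 .1 0 0 0 0;.008 .1 0 0 0 0;.008 .1 0 0 0 0;.008 .1 0 0 0 0;.008 .1 0 0 0 0;.008 .1 0 0 0 0;.008 .1 0 0 0 0;.008 .1 0 0 0 0;0 0 0 0 0 0;0 0 0 0 0 0",
)

```text
time_s: 12.6
tcp_pos: [0.4595, -0.2308, 0.0543]
ee_rot: [[-0.075, -0.997, 0.001], [-0.997, 0.075, -0.001], [0.001, -0.001, -1.0]]
wrist_force: [0.5, -6.0, -2.7]
gripper_width: 0.198
gripper_force: 30.0
```

```bash
cat > m.py <<'E'
from h import *
import sys
t=sys.argv[1]
p,d=grab('top','t'+t); S,ds=grab('scene','s'+t)
o=np.zeros((450,800,3),np.uint8);o[:,:450]=cv2.resize(S[240:390,270:420],(450,450),interpolation=cv2.INTER_CUBIC);o[:300,450:]=cv2.resize(p[190:265,335:422],(350,300),interpolation=cv2.INTER_CUBIC);cv2.imwrite('pics/m'+t+'.png',o)
a=np.array([.0774,.997]);n=np.array([.997,-.0774]);o=np.array([.4632,-.1756])
for nm,Q in(('top',cloud('top',d)),('scene',cloud('scene',ds))):
    Q=Q.reshape(-1,3);e=Q[:,:2]-o;y=e@a;x=e@n
    for q,m in(('sprung top',(y>.04)&(y<.085)&(abs(x)<.027)&(abs(x)>.012)&(abs(Q[:,2]-.058)<.003)),('slide top',(y>-.07)&(y<.02)&(abs(x)<.028)&(abs(x)>.015)&(abs(Q[:,2]-.058)<.003)),('cap',(y>-.03)&(y<.07)&(abs(x)<.03)&(Q[:,2]>.07)&(Q[:,2]<.115)),('knob',(y<-.02)&(abs(x)<.012)&(y>-.13)&(Q[:,2]>.065)&(Q[:,2]<.097))):
        if m.sum()>3: print(nm,q,m.sum(),'y',np.percentile(y[m],[2,50,98]).round(4),'x',x[m].min().round(4),x[m].max().round(4),'zmax',Q[m,2].max().round(3))
s=r.sense();print(s['time_s'],s['tcp_pos'],(s['tcp_pos'][:2]-o)@a,s['wrist_force'])
E
python3 m.py 5
```

```text
scene slide top 25 y [-0.0676 -0.0595 -0.0471] x -0.0185 0.0183 zmax 0.061
scene cap 8 y [0.0175 0.032  0.0351] x -0.0154 0.0012 zmax 0.103
scene knob 94 y [-0.0663 -0.0629 -0.0586] x -0.0111 0.012 zmax 0.092
12.7 [ 0.45951492 -0.23076054  0.05426478] -0.05528028112358916 [ 1.53699538 -6.46985893 -2.62647565]
```

View pics/m5.png

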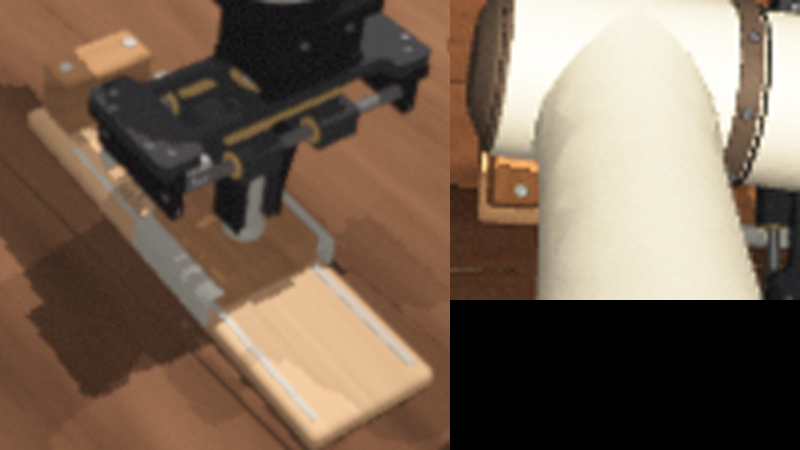

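The carriage followed (knob at (250,205) in the left view), although the gripper hides the shaker. About 19 mm remain.

Emit:
play_rows(
  commands=".006 .08 0 0 0 0;.006 .08 0 0 0 0;.006 .08 0 0 0 0;.006 .08 0 0 0 0;.006 .08 0 0 0 0;.006 .08 0 0 0 0;.006 .08 0 0 0 0;.005 .06 0 0 0 0;0 0 0 0 0 0;0 0 0 0 0 0;0 0 0 0 0 0",
)

```text
time_s: 13.8
tcp_pos: [0.461, -0.2127, 0.0543]
ee_rot: [[-0.075, -0.997, 0.001], [-0.997, 0.075, -0.002], [0.002, -0.001, -1.0]]
wrist_force: [1.4, -10.0, -3.5]
gripper_width: 0.194
gripper_force: 30.0
```

Emit:
play_rows(
  commands="0 0 0 0 0 0;0 0 0 0 0 0;0 0 0 0 0 0;0 0 0 0 0 0;0 0 0 0 0 0",
  grip=60,
)

```text
time_s: 14.3
tcp_pos: [0.4606, -0.211, 0.0543]
ee_rot: [[-0.075, -0.997, -0.0], [-0.997, 0.075, 0.0], [-0.0, 0.0, -1.0]]
wrist_force: [-0.1, -0.0, -0.6]
gripper_width: 0.569
gripper_force: 0.0
```

Emit:
play_rows(
  commands="0 0 .3 0 0 0;0 0 .8 0 0 0;0 0 1 0 0 0;0 0 1 0 0 0;0 0 1 0 0 0;0 -1 .5 0 0 0;0 -1 .5 0 0 0;0 -1 0 0 0 0;0 -1 0 0 0 0;0 -1 0 0 0 0;0 -1 0 0 0 0;0 -.5 0 0 0 0;0 0 0 0 0 0",
)

```text
time_s: 15.6
tcp_pos: [0.4603, -0.4075, 0.2072]
ee_rot: [[-0.077, -0.997, -0.0], [-0.997, 0.077, 0.0], [-0.0, 0.0, -1.0]]
wrist_force: [0.5, 0.0, 0.2]
gripper_width: 0.688
gripper_force: 0.0
```

```bash
python3 m.py 6
```

```text
top sprung top 46 y [0.05   0.0648 0.0699] x -0.0258 0.0249 zmax 0.061
top slide top 42 y [0.0094 0.0143 0.0191] x -0.0278 0.028 zmax 0.061
top cap 191 y [-0.029   0.0432  0.0574] x -0.0201 0.015 zmax 0.105
top knob 58 y [-0.0434 -0.0335 -0.0277] x -0.0078 0.009 zmax 0.094
scene sprung top 36 y [0.0434 0.0634 0.0696] x -0.0268 -0.0122 zmax 0.061
scene slide top 52 y [0.0084 0.0125 0.0183] x -0.0276 0.0265 zmax 0.06
scene cap 342 y [0.0235 0.032  0.0502] x -0.022 0.0087 zmax 0.105
scene knob 145 y [-0.0452 -0.0408 -0.031 ] x -0.0095 0.0081 zmax 0.093
15.7 [ 0.46036007 -0.40571265  0.20728563] -0.22964212668513528 [-0.6994002  -0.01659217  0.89977672]
```

View pics/m6.png

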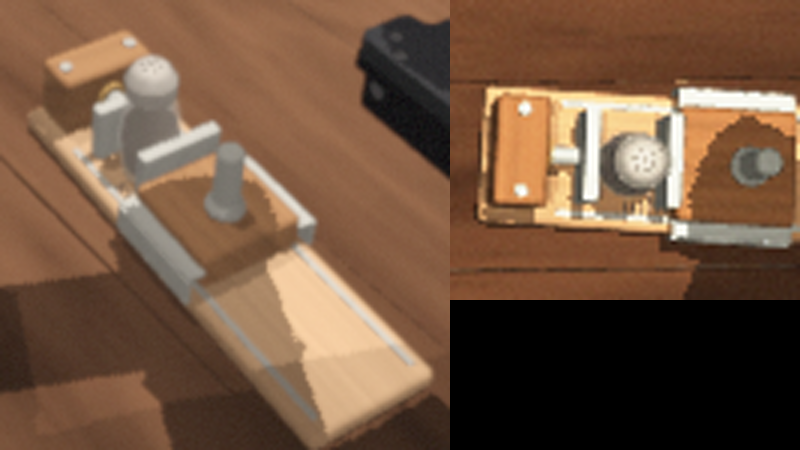

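The shaker stands upright, clasped between the jaws. The knob is at gauge y ≈ -36 mm, so the sprung jaw has given about 13 mm, and the robot is clear.

```bash
python3 -c "
from station import r
print(r.finish_job())"
```

```text
the job is handed in; nothing more can be done
None
```

The salt shaker stands upright on the gauge bed, clasped with the sprung jaw pushed back about 13 of its 25 mm; the gripper has let go and is clear, the candle and jam jar were not touched, and the job was handed in at about 16 s.

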